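# Index the seal vise to its next stop and lock it

## Robot

A 6-joint arm with a two-finger parallel gripper is mounted at the origin on the work surface. World frame = base frame: x ahead of the robot, y to its left, z up, the work surface at z = 0. Lengths are in m, angles in rad, forces in N, time in s.
With the tool pointing down it reaches from about 0.275 to 0.725 m from the base axis. Payload 15.9 kg.
Tool frame: the origin (TCP) lies at the very end of the fingers, on their centre line; the grasp point (between the pads) lies 19 mm behind it; z points along the fingers, y is the line along which they close (so a half turn about z gives the same grasp; the last joint's range is limited). The gripper opens to 85 mm and grips with 20 to 120 N. Pads are 22 mm wide; open, the fingers measure 114 mm over their backs; the gripper's body (76 mm by 85 mm) begins 54 mm behind the grasp point. The pads swing forward as they close: fully open they stand 13 mm farther back than shut.
Start: joints at [-1.179, 0.213, -0.034, 1.323, 0, 1.571], TCP at [0.191, -0.462, 0.231] pointing down, gripper open.
Joint ranges: [-2.98, 2.98], [-0.74, 1.72], [-1.14, 1.35], [-2.1, 2.04], [-1.57, 1.44], [-3.14, 3.14]. Speed limits (rad/s): [1.89, 1.89, 2.39, 2.57, 3.14, 3.14].

## Interface

Orientations are given as a 3x3 rotation matrix whose columns are the frame's x, y, z axes.
In Python, from plant import get_obs, eyes, order gives the robot as it stands.
- The arm moves only by the tool arm_command, never from a script. Its argument "series" is a list of rows, each a list of 3 entries, a list of its own where there are three numbers: the shift along the tool's x, y, z in m, then the turn, a rotation vector about the tool's x, y, z in rad, then the opening, from 0 (shut) to 1 (fully open). In form: [[[tx, ty, tz], [ax, ay, az], gripper], ...]. A call has 1 to 5 rows; each row shifts and turns the commanded pose from where the row before left it, along the tool's axes as they then stand; what a row does not reach is not made up. A row lasts 1/10 s, in which the tool goes at most 50 mm and 8.59 degrees, less where a joint would pass 70% of its speed; a pose out of reach is approached as far as the arm can. A call with a gripper value outside its range is refused whole. The fingers move at their own pace and stop on an object; "force" is the grip in N (left out, the last holds). Time passes only in rows, so rows that do not move let the fingers close. It gives the time, the measured TCP pose, the force, the opening and the grip force at its end, in the units of the state.
- get_obs(): the state, without advancing time (a new reading comes with each control period).
- eyes.snapshot(name): name is "scene" or "top"; returns a dict with "pixels" (420x560x3 uint8, red, green, blue), "mtx" (3x3 intrinsics, pixels), "R" (3x3) and "t" (3): a world point X has camera coordinates R X + t. Camera axes: x right, y down, z forward; pixel columns grow to the right and rows downward; lengths in m; the calibration is good to about 2 mm. A picture is of the moment at which its call begins. There is no depth.
- order.sign_off(): hands the job in; it is judged then, once.
The state is a dict: "time": time; "joints": joint angles; "qd": joint speeds; "tau": joint torques, N m; "tcp_pos": TCP position; "orientation": TCP orientation; "wrist_force": force on the tool from outside, world axes, zero at the start; "ft_torque": the same for the moment, N m; "opening": finger opening in m; "grasp_force": force on a finger pad.
Only numpy, scipy, OpenCV 4.12 (cv2) and the standard library are available. Lean on these libraries where they do the work, as an engineer would, in place of code of your own. Each camera call takes 0.05 s, during which the arm holds its last target. There are 200 camera calls.

## Task

The carver has finished this side of the seal: swing the red clamp lever fully open, lift the vise head off its stop, turn it anticlockwise (seen from above) until you feel it drop fully home in the very next stop, never wrenching it against its index pin, then swing the lever all the way shut again. Hold the head by its wooden jaws without touching the soft stone between them, and leave everything else on the bench as it lies.

Things in the scene. Friction and masses are not known exactly. Their poses are not given: they have to be found in the camera images.
- base: Fixed base of the seal-carving vise: black round foot 172 mm wide, brass drum 132 mm wide on it. Origin on the vise's upright axis at the foot's underside (on a 4 mm rubber mat), z up. The head sits on a bearing face 40 mm above the origin. The clamp lever's post stands 88 mm from the axis on the base's own -y side.
- index_pin: Steel index pin in the base, hidden under the head: 12 mm thick, chamfered, 10 mm proud of the bearing face (its origin 8.5 mm above that face), 50 mm from the axis. At each stop a 15 mm slot in the head's underside drops over it and the head cannot turn; lifted 10 mm the head clears it. Between stops the head slides on it, 8 to 10 mm up. Wrenching the head against it (over 4 N m) harms it.
- stop_ring (a point): Point on the vise's axis at the underside of the head. The stops around it are set by the carver for each stone and do not show from outside: the next one anticlockwise is anywhere from 1.0 to 1.6 rad on, the one after it at 3.14. Turned on while it rests on the pin, the head drops over it by itself at the next stop and is held dead, if the gripper lets it sink.
- flange (a point): Point on the vise's axis at the top of the head's flange, 12 mm above the head's underside. The head is a brass disc: flange 136 mm wide, 12 mm thick, above it 116 mm wide; its flat top is 34 mm above its underside (74 mm above the base's origin when down).
- jaws (a point): Point on the vise's axis at the top of the two wooden jaws on the head; turns and rises with it, x along the jaws. The parallel bars are 124 mm long, 34 mm high, fixed, together 56 mm wide over their outer faces (y = -28 to 28 mm); screw nuts stick out 6 mm at x = +-46 mm. Grip them both, across, at the middle. The stone between rises 22 mm above this point.
- seal: The half-carved soft seal stone, 24 x 24 x 50 mm, held upright between the jaws on the axis, red inked face up; origin under its centre, 28 mm below the tops of the jaws. Part of the head. Not to be touched.
- head (a joint): Turn of the head about its upright axis, rad, growing anticlockwise seen from above, endless; 0 at the stop where it starts. Turns with 0.1 to 0.3 N m when clear of or resting on the pin. At a stop it has 0.03 rad of play either way.
- lift (a joint): Height of the head above its bearing face, m: 0 = fully down, 0.008 to 0.010 = resting on the index pin between stops, at most 0.03. Its weight and a spring pull it down with 10 to 16 N in all.
- clamp (a joint): Angle of the clamp lever, rad, growing anticlockwise seen from above: 0 = locked, its steel tongue over the head's flange so that the head cannot rise; clear of the head from 1.0 on; 1.3 = fully open, a stop. Stays where left; 1 to 2 N at the knob moves it. The tongue passes over the flange only when the head is fully down (1.5 mm to spare).
- clamp_knob (a point): Centre of the top of the clamp lever's upright red knob, a cylinder 21 mm wide, 40 mm high, 75 mm from the lever's pivot; its top is 96.5 mm above the base's origin. When locked it points straight away from the vise's axis.
- clamp_pivot (a point): Point on the upright pivot axis of the clamp lever, at the top of its hub, 66.5 mm above the base's origin.
- spare_jaw: loose spare wooden vise jaw, a bar 124 x 20 x 30 mm lying on the mat; origin at the centre of its underside, x along it
- marker: loose red marker pen with black cap, 140 mm long, 17 mm thick, lying along its x
- burin: loose engraving pencil, black handle with brass collar, 170 mm long, 13 mm thick, lying along its x
- blank1: loose grey-green seal stone standing upright, 28 x 28 x 65 mm, origin under its centre
- blank2: loose tan seal stone standing upright, 28 x 28 x 65 mm, origin under its centre
- paste_pot: loose white ceramic ink-paste jar with blue lid, 72 mm wide, 62 mm high
- brush: loose wooden brush, 170 mm long, lying

How it is judged:
By the outcome, as a careful person would: the job done as asked, in the order asked, and still so for the second after the job is handed in, with the robot touching nothing.
It also fails if it takes over 67 s, if anything falls off the work surface, if the arm or the gripper's body presses on something with over 40 N, if the wrist force passes 120 N, or if a joint passes its speed limit or range.

## Working session

There is one attempt and no reset: what is moved stays moved. The work goes in short steps, Python scripts to look and compute and a tool call to move; the robot and the scene stay as the last step left them, time stands still between calls to the robot, and variables do not carry over. Pictures are saved under pics/ and viewed, at most 10 in all, crops included, and the job is handed in when it is done.

Besides the shell and the picture viewer there is one more tool, called after ">>>" in YAML: its name, and indented under it one key for each argument. arm_command: Moves the arm, as the interface text tells. Its arguments: {"type":"object","properties":{"series":{"type":"array","items":{"type":"array"}},"force":{"type":"number"}},"required":["series"]}

```bash
mkdir -p pics; ls; python3 - <<'E'
from plant import get_obs, eyes, order
import cv2,numpy as np
o=get_obs(); print({k:np.round(v,3).tolist() for k,v in o.items()})
for n in("scene","top"):
    s=eyes.snapshot(n); cv2.imwrite(f"pics/{n}0.png",s["pixels"][:,:,::-1]); np.savez(f"{n}0.npz",**s)
    print(n,np.round(s["mtx"],1).tolist(),np.round(s["R"],3).tolist(),np.round(s["t"],3).tolist(), np.round(-s["R"].T@s["t"],3))
E
```

```text
pics
{'time': 0.0, 'joints': [-1.179, 0.213, -0.035, 1.323, -0.0, 1.571], 'qd': [-0.001, 0.0, 0.0, 0.001, 0.0, 0.002], 'tau': [-0.0, -68.616, 48.712, 0.017, 0.0, 0.0], 'tcp_pos': [0.191, -0.462, 0.231], 'orientation': [[0.924, 0.382, -0.0], [0.382, -0.924, 0.001], [-0.0, -0.001, -1.0]], 'wrist_force': [0.086, -1.225, -1.083], 'ft_torque': [0.062, 0.02, -0.008], 'grasp_force': 0.0, 'opening': 0.085}
scene [[434.1, 0.0, 267.5], [0.0, 434.1, 209.1], [0.0, 0.0, 1.0]] [[0.338, 0.941, 0.001], [0.778, -0.279, -0.563], [-0.529, 0.191, -0.827]] [-0.202, -0.348, 1.479] [ 1.122 -0.189  1.028]
top [[507.8, 0.0, 275.5], [0.0, 507.8, 205.9], [0.0, 0.0, 1.0]] [[-0.025, -0.999, 0.02], [-0.993, 0.023, -0.119], [0.118, -0.022, -0.993]] [0.015, 0.544, 1.396] [0.375 0.034 1.45 ]
```

View pics/scene0.png

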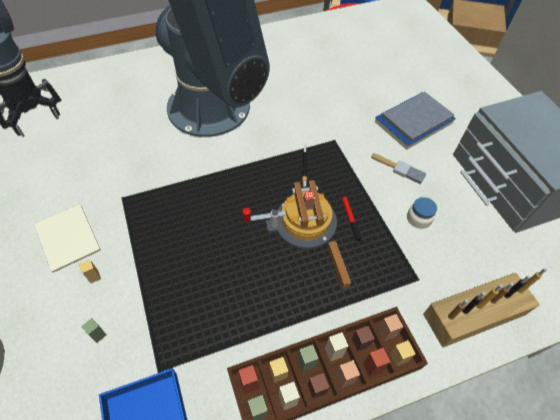

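View pics/top0.png

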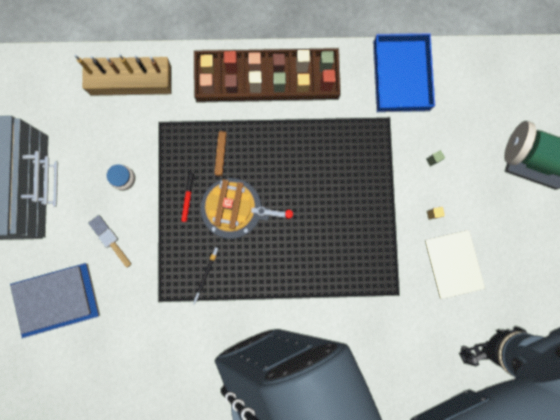

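The scene view shows the vise head at about (307,213) and the red knob at (247,214). The top view shows the vise at (229,207), the jaws running roughly up the image, the knob at (289,214), the marker at (187,197), the spare jaw at (220,153) and the burin at (205,275).

```bash
cat > h.py <<'E'
import numpy as np,cv2
from plant import get_obs,eyes,order
def ray(s,p):
    d=s["R"].T@np.linalg.inv(s["mtx"])@np.array([p[0],p[1],1.]); return -s["R"].T@s["t"],d
def onz(s,p,z):
    c,d=ray(s,p); return c+d*(z-c[2])/d[2]
def proj(s,X):
    c=s["mtx"]@(s["R"]@np.asarray(X)+s["t"]); return c[:2]/c[2]
def tri(s1,p1,s2,p2):
    A=[];b=[]
    for s,p in((s1,p1),(s2,p2)):
        c,d=ray(s,p); d/=np.linalg.norm(d); P=np.eye(3)-np.outer(d,d); A.append(P); b.append(P@c)
    return np.linalg.lstsq(np.vstack(A),np.hstack(b),rcond=None)[0]
def mask(s,lo,hi,box):
    h=cv2.cvtColor(s["pixels"],cv2.COLOR_RGB2HSV); m=cv2.inRange(h,np.array(lo),np.array(hi))
    if lo[0]==0: m|=cv2.inRange(h,np.array([172,lo[1],lo[2]]),np.array([180,hi[1],hi[2]]))
    k=np.zeros_like(m); x0,y0,x1,y1=box; k[y0:y1,x0:x1]=m[y0:y1,x0:x1]; return k
def blobs(m,amin=6):
    n,l,st,c=cv2.connectedComponentsWithStats(m); return [(int(st[i,4]),np.round(c[i],1).tolist(),st[i,:4].tolist()) for i in range(1,n) if st[i,4]>=amin]
E
python3 - <<'E'
from h import *
T=dict(np.load("top0.npz"));S=dict(np.load("scene0.npz"))
print("redT",blobs(mask(T,(0,120,90),(8,255,255),(175,150,310,260))))
print("redS",blobs(mask(S,(0,120,90),(8,255,255),(230,170,370,260))))
print("brassT",blobs(mask(T,(14,120,110),(30,255,255),(175,150,310,260))))
print("brassS",blobs(mask(S,(14,120,110),(30,255,255),(230,170,370,260))))
print("woodT",blobs(mask(T,(3,80,50),(14,255,255),(190,120,260,260))))
a=cv2.resize(T["pixels"][120:300,175:305],None,fx=4.4,fy=4.4,interpolation=cv2.INTER_CUBIC)[:,:,::-1][:600]
b=cv2.resize(S["pixels"][140:260,235:365],None,fx=4.6,fy=4.6,interpolation=cv2.INTER_CUBIC)[:,:,::-1]
cv2.imwrite("pics/ta.png",a[:600]);cv2.imwrite("pics/sa.png",b)
E
```

```text
redT [(203, [185.8, 206.1], [181, 191, 11, 31]), (31, [227.7, 204.9], [223, 201, 10, 7]), (63, [288.8, 213.7], [286, 209, 8, 10])]
redS [(51, [308.8, 195.0], [305, 191, 9, 9]), (152, [348.0, 208.9], [342, 196, 13, 27]), (101, [246.3, 214.0], [242, 207, 9, 15])]
brassT [(185, [219.1, 161.8], [215, 150, 10, 25]), (1526, [229.6, 206.4], [206, 181, 48, 50]), (23, [212.1, 257.3], [210, 255, 6, 5])]
brassS [(16, [304.5, 177.8], [303, 176, 4, 5]), (1649, [306.3, 214.2], [282, 181, 50, 59]), (142, [335.0, 250.4], [329, 241, 14, 19])]
woodT [(256, [220.3, 152.3], [214, 131, 13, 46]), (331, [227.6, 200.3], [215, 179, 28, 46]), (32, [233.0, 220.9], [230, 214, 6, 13])]
```

View pics/ta.png

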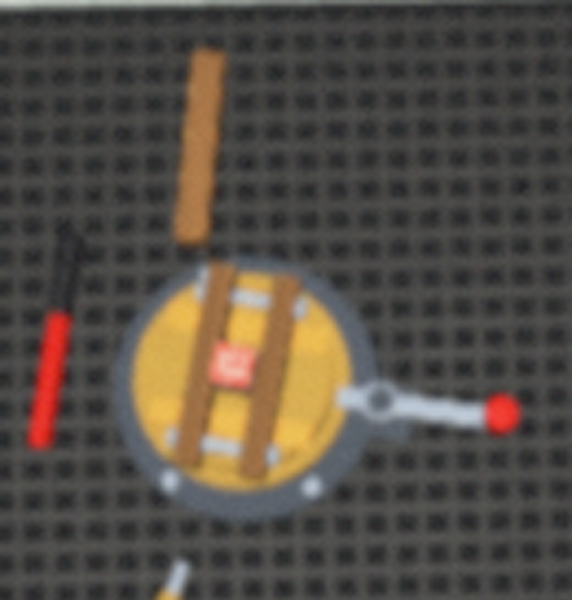

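View pics/sa.png

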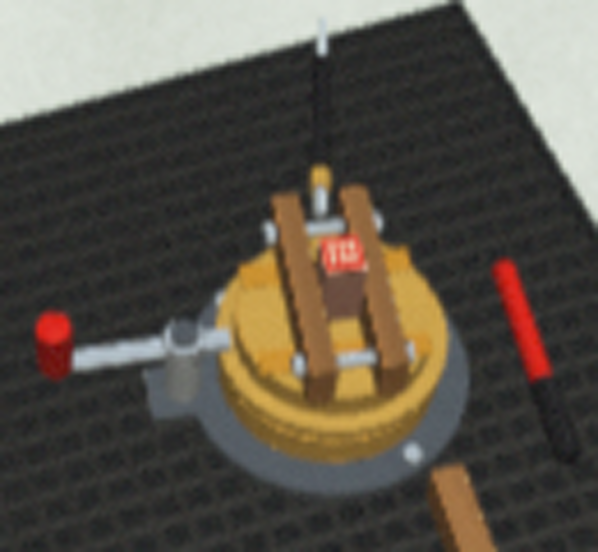

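The crops show the stone top at (228.2,203.0) in top pixels. The jaws run up the image, tilted slightly clockwise. The lever's tongue points at the head (locked), and the knob top is at (289,213.5).

```bash
python3 - <<'E'
from h import *
T=dict(np.load("top0.npz"));S=dict(np.load("scene0.npz"))
tc=lambda x,y:(175+(x+.5)/4.4-.5,120+(y+.5)/4.4-.5)
sc=lambda x,y:(235+(x+.5)/4.6-.5,140+(y+.5)/4.6-.5)
st=tc(234,365); ss=sc(344,251)
print("stone tri",tri(T,st,S,ss),"onz",onz(T,st,.134),onz(S,ss,.134))
kt=tc(502,413);ks=sc(54,327)
print("knob tri",tri(T,kt,S,ks),onz(T,kt,.1005),onz(S,ks,.1005))
pt=tc(380,400);ps=sc(182,328)
print("pivot",onz(T,pt,.0705),onz(S,ps,.0705))
J=[onz(T,tc(*p),.112) for p in((222,265),(190,465),(287,278),(254,477))]
print(np.round(J,4)); c=np.mean(J,0); print("jaw centre",c)
for a,b in((0,1),(2,3)):
    d=J[a]-J[b]; print("len",np.linalg.norm(d),"ang",np.arctan2(d[1],d[0]))
J=[onz(S,sc(*p),.112) for p in((285,197),(320,375),(353,188),(396,368))]
print(np.round(J,4),np.mean(J,0))
for a,b in((0,1),(2,3)):
    d=J[b]-J[a]; print("len",np.linalg.norm(d),"ang",np.arctan2(d[1],d[0]))
# foot: dark-blue-grey disc circle edges in top crop; ellipse of grey
m=mask(T,(14,120,110),(30,255,255),(204,178,258,236)); cs=max(cv2.findContours(m,0,1)[0],key=cv2.contourArea)
e=cv2.minEnclosingCircle(cs); print("brass circ",e, onz(T,e[0],.05))
for p in ((115,380),(375,380),(245,257),(245,520)): print("foot edge",onz(T,tc(*p),.012))
E
```

```text
stone tri [0.54370119 0.13019649 0.13666603] onz [0.54324293 0.12831388 0.134     ] [0.54258084 0.13330464 0.134     ]
knob tri [ 0.51478441 -0.0297808   0.1012954 ] [ 0.51440443 -0.0314048   0.1005    ] [ 0.51474719 -0.02806311  0.1005    ]
pivot [0.52737349 0.04270242 0.0705    ] [0.52071668 0.04660128 0.0705    ]
[[0.6073 0.1363 0.112 ]
 [0.4863 0.1571 0.112 ]
 [0.5984 0.0971 0.112 ]
 [0.4781 0.1189 0.112 ]]
jaw centre [0.54252691 0.12733497 0.112     ]
len 0.1227725187523897 ang -0.17009961671731627
len 0.12223449251337774 ang -0.17927390486858252
[[0.4811 0.1242 0.112 ]
 [0.6011 0.0964 0.112 ]
 [0.4883 0.1638 0.112 ]
 [0.6109 0.1372 0.112 ]] [0.54531971 0.13039367 0.112     ]
len 0.12316756615577912 ang -0.22725379931649978
len 0.12546182674969947 ang -0.21373910903806864
brass circ ((229.47462463378906, 205.3984832763672), 25.005233764648438) [0.5459459  0.12981146 0.05      ]
foot edge [0.55079295 0.21399252 0.012     ]
foot edge [0.54692952 0.04603139 0.012     ]
foot edge [0.62955327 0.12891502 0.012     ]
foot edge [0.45830015 0.13144766 0.012     ]
```

```bash
cat >> h.py <<'E'
AX=np.array([.543,.130]); KN=np.array([.5146,-.030])
U=(KN-AX)/np.linalg.norm(KN-AX); PV=AX+.088*U
def yaw(R): return np.arctan2(R[1,0],R[0,0])
def plan(way,g,start=None):
    """way: list of (xyz, yaw, nrows); prints tool-frame rows for a tool pointing down"""
    if start is None:
        o=get_obs(); start=(o["tcp_pos"],yaw(np.array(o["orientation"])))
    p,a=np.array(start[0],float),start[1]
    for q,b,n in way:
        dp=(np.array(q)-p)/n; da=(b-a)/n
        for i in range(n):
            c,s=np.cos(a),np.sin(a); R=np.array([[c,s,0],[s,-c,0],[0,0,-1.]])
            print([np.round(R.T@dp,4).tolist(),[0,0,round(-da,4)],g]); a+=da
        p=np.array(q,float)
def st():
    o=get_obs(); R=np.array(o["orientation"]); print("t",o["time"],"tcp",np.round(o["tcp_pos"],4),"yaw",round(yaw(R),4),"tilt",np.round(R[:,2],3),"q",np.round(o["joints"],3),"F",np.round(o["wrist_force"],1),"M",np.round(o["ft_torque"],2),"op",round(o["opening"],4),o["grasp_force"]); return o
E
python3 -c "
from h import *
print(AX,PV,U)
y=np.arctan2(-U[1],-U[0]); print(y)
plan([((.5146,-.030,.17),y,12),((.5146,-.030,.08),y,3)],.5)"
```

```text
[0.543 0.13 ] [0.5276204  0.04335435] [-0.1747682  -0.98460961]
1.39512598181841
[[0.0387, -0.023, 0.0051], [0, 0, np.float64(-0.0836)], 0.5]
[[0.0405, -0.0196, 0.0051], [0, 0, np.float64(-0.0836)], 0.5]
[[0.042, -0.0162, 0.0051], [0, 0, np.float64(-0.0836)], 0.5]
[[0.0432, -0.0126, 0.0051], [0, 0, np.float64(-0.0836)], 0.5]
[[0.0441, -0.009, 0.0051], [0, 0, np.float64(-0.0836)], 0.5]
[[0.0447, -0.0053, 0.0051], [0, 0, np.float64(-0.0836)], 0.5]
[[0.045, -0.0015, 0.0051], [0, 0, np.float64(-0.0836)], 0.5]
[[0.0449, 0.0022, 0.0051], [0, 0, np.float64(-0.0836)], 0.5]
[[0.0446, 0.006, 0.0051], [0, 0, np.float64(-0.0836)], 0.5]
[[0.0439, 0.0097, 0.0051], [0, 0, np.float64(-0.0836)], 0.5]
[[0.043, 0.0133, 0.0051], [0, 0, np.float64(-0.0836)], 0.5]
[[0.0417, 0.0169, 0.0051], [0, 0, np.float64(-0.0836)], 0.5]
[[0.0, 0.0, 0.03], [0, 0, np.float64(-0.0)], 0.5]
[[0.0, 0.0, 0.03], [0, 0, np.float64(-0.0)], 0.5]
[[0.0, 0.0, 0.03], [0, 0, np.float64(-0.0)], 0.5]
```

>>> arm_command:
  series:
    - [[0.0387,-0.023,0.005],[0,0,-0.0836],0.5]
    - [[0.0405,-0.0196,0.005],[0,0,-0.0836],0.5]
    - [[0.042,-0.0162,0.005],[0,0,-0.0836],0.5]
    - [[0.0432,-0.0126,0.005],[0,0,-0.0836],0.5]
    - [[0.0441,-0.009,0.005],[0,0,-0.0836],0.5]

```text
time: 0.6
tcp_pos: [0.3266, -0.2805, 0.206]
orientation: [[0.687, 0.726, -0.0], [0.726, -0.687, 0.0], [0.0, -0.0, -1.0]]
wrist_force: [1.2, -1.7, -0.2]
opening: 0.0426
grasp_force: 0.0
```

>>> arm_command:
  series:
    - [[0.0447,-0.0053,0.005],[0,0,-0.0836],0.5]
    - [[0.045,-0.0015,0.005],[0,0,-0.0836],0.5]
    - [[0.0449,0.0022,0.005],[0,0,-0.0836],0.5]
    - [[0.0446,0.006,0.005],[0,0,-0.0836],0.5]
    - [[0.0439,0.0097,0.005],[0,0,-0.0836],0.5]

```text
time: 1.1
tcp_pos: [0.4616, -0.1003, 0.181]
orientation: [[0.333, 0.943, -0.0], [0.943, -0.333, -0.0], [-0.0, -0.0, -1.0]]
wrist_force: [0.1, -0.7, 0.0]
opening: 0.0426
grasp_force: 0.0
```

>>> arm_command:
  series:
    - [[0.043,0.0133,0.005],[0,0,-0.0836],0.5]
    - [[0.0417,0.0169,0.005],[0,0,-0.0836],0.5]
    - [[0,0,0],[0,0,0],0.5]
    - [[0,0,0],[0,0,0],0.5]

```text
time: 1.5
tcp_pos: [0.5149, -0.0294, 0.1707]
orientation: [[0.173, 0.985, -0.001], [0.985, -0.173, -0.0], [-0.0, -0.001, -1.0]]
wrist_force: [-0.6, -0.5, 0.1]
opening: 0.0426
grasp_force: 0.0
```

```bash
python3 -c "
from h import *
st()
y=1.395
plan([((.5146,-.030,.08),y,3)],.5)"
```

```text
t 1.5 tcp [ 0.5149 -0.0294  0.1707] yaw 1.3965 tilt [-0.001 -0.    -1.   ] q [-0.057  0.265 -0.121  1.186 -0.     1.688] F [-0.6 -0.5  0.1] M [-0.02  0.01  0.04] op 0.0426 0.0
[[-0.0002, -0.0001, 0.0302], [0, 0, np.float64(0.0005)], 0.5]
[[-0.0002, -0.0001, 0.0302], [0, 0, np.float64(0.0005)], 0.5]
[[-0.0002, -0.0001, 0.0302], [0, 0, np.float64(0.0005)], 0.5]
```

>>> arm_command:
  series:
    - [[0,0,0.03],[0,0,0],0.5]
    - [[0,0,0.03],[0,0,0],0.5]
    - [[0,0,0.03],[0,0,0],0.5]
    - [[0,0,0],[0,0,0],0.5]

```text
time: 1.9
tcp_pos: [0.512, -0.0311, 0.0784]
orientation: [[0.177, 0.984, -0.006], [0.984, -0.177, 0.0], [-0.001, -0.006, -1.0]]
wrist_force: [-0.4, -0.4, 1.1]
opening: 0.0422
grasp_force: 0.0
```

```bash
python3 - <<'E'
from h import *
st()
s=eyes.snapshot("scene"); S0=np.load("scene0.npz")["pixels"]
print("redS",blobs(mask(s,(0,120,90),(8,255,255),(230,170,370,260))))
cv2.imwrite("pics/s1.png",cv2.resize(s["pixels"][140:260,205:365],None,fx=4.6,fy=4.6,interpolation=cv2.INTER_CUBIC)[:,:,::-1])
E
```

```text
t 1.9 tcp [ 0.512  -0.0311  0.0784] yaw 1.3929 tilt [-0.006  0.    -1.   ] q [-0.061  0.325 -0.284  0.968 -0.     1.688] F [-0.4 -0.4  1.1] M [ 0.01  0.07 -0.03] op 0.0422 0.0
redS [(51, [308.9, 195.0], [305, 190, 9, 10]), (152, [348.0, 208.9], [342, 196, 13, 27])]
```

View pics/s1.png

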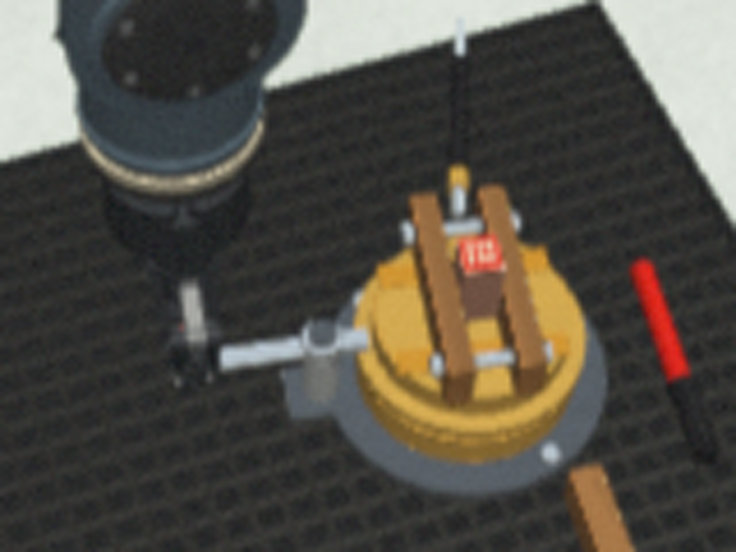

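The picture shows the fingers straddling the knob at crop (190,350), with the lever unmoved. I'll close gently on the knob.

>>> arm_command:
  series:
    - [[0,0,0],[0,0,0],0.2]
    - [[0,0,0],[0,0,0],0.2]
    - [[0,0,0],[0,0,0],0.2]
    - [[0,0,0],[0,0,0],0.2]
  force: 20

```text
time: 2.35
tcp_pos: [0.516, -0.0307, 0.083]
orientation: [[0.175, 0.985, 0.003], [0.985, -0.175, -0.001], [-0.001, 0.003, -1.0]]
wrist_force: [-2.8, -4.3, 9.2]
opening: 0.0202
grasp_force: 21.9
```

```bash
python3 - <<'E'
from h import *
o=st()
k=o["tcp_pos"][:2]; print(np.linalg.norm(k-PV),np.linalg.norm(k-AX))
# arc waypoints about PV, 75mm, from u angle to +1.34
u0=np.arctan2(U[1],U[0]); r=.075; y0=1.395; n=12
P=lambda th:np.r_[PV+r*np.array([np.cos(u0+th),np.sin(u0+th)]),.0784]
plan([(P(1.3*i/n),y0+1.3*i/n,1) for i in range(1,n+1)],.2,start=(P(0),y0))
E
```

```text
t 2.35 tcp [ 0.516  -0.0307  0.083 ] yaw 1.3946 tilt [ 0.003 -0.001 -1.   ] q [-5.900e-02  3.210e-01 -2.760e-01  9.710e-01 -1.000e-03  1.688e+00] F [-2.8 -4.3  9.2] M [-0.71  0.46  0.07] op 0.0202 21.9445538520813
0.07496329795080613 0.16295562334858332
[[0.0004, 0.0081, 0.0], [0, 0, -0.1083], 0.2]
[[0.0004, 0.0081, 0.0], [0, 0, -0.1083], 0.2]
[[0.0004, 0.0081, 0.0], [0, 0, -0.1083], 0.2]
[[0.0004, 0.0081, 0.0], [0, 0, -0.1083], 0.2]
[[0.0004, 0.0081, 0.0], [0, 0, -0.1083], 0.2]
[[0.0004, 0.0081, 0.0], [0, 0, -0.1083], 0.2]
[[0.0004, 0.0081, 0.0], [0, 0, -0.1083], 0.2]
[[0.0004, 0.0081, 0.0], [0, 0, -0.1083], 0.2]
[[0.0004, 0.0081, 0.0], [0, 0, -0.1083], 0.2]
[[0.0004, 0.0081, 0.0], [0, 0, -0.1083], 0.2]
[[0.0004, 0.0081, 0.0], [0, 0, -0.1083], 0.2]
[[0.0004, 0.0081, 0.0], [0, 0, -0.1083], 0.2]
```

>>> arm_command:
  series:
    - [[0.0004,0.0081,0],[0,0,-0.108],0.2]
    - [[0.0004,0.0081,0],[0,0,-0.108],0.2]
    - [[0.0004,0.0081,0],[0,0,-0.108],0.2]

```text
time: 2.65
tcp_pos: [0.5406, -0.0306, 0.083]
orientation: [[-0.152, 0.988, 0.003], [0.988, 0.152, 0.0], [-0.0, 0.003, -1.0]]
wrist_force: [-1.0, 2.9, 7.6]
opening: 0.0199
grasp_force: 21.8
```

>>> arm_command:
  series:
    - [[0.0004,0.0081,0],[0,0,-0.108],0.2]
    - [[0.0004,0.0081,0],[0,0,-0.108],0.2]
    - [[0.0004,0.0081,0],[0,0,-0.108],0.2]
    - [[0.0004,0.0081,0],[0,0,-0.108],0.2]
    - [[0.0004,0.0081,0],[0,0,-0.108],0.2]

```text
time: 3.15
tcp_pos: [0.577, -0.0138, 0.0829]
orientation: [[-0.639, 0.77, 0.002], [0.77, 0.639, 0.001], [-0.001, 0.002, -1.0]]
wrist_force: [-2.8, 5.4, 7.2]
opening: 0.0203
grasp_force: 21.8
```

>>> arm_command:
  series:
    - [[0.0004,0.0081,0],[0,0,-0.108],0.2]
    - [[0.0004,0.0081,0],[0,0,-0.108],0.2]
    - [[0.0004,0.0081,0],[0,0,-0.108],0.2]
    - [[0,0,0],[0,0,0],0.2]

```text
time: 3.55
tcp_pos: [0.5932, 0.0046, 0.0829]
orientation: [[-0.851, 0.526, 0.002], [0.526, 0.851, 0.001], [-0.002, 0.002, -1.0]]
wrist_force: [-1.7, 1.6, 8.3]
opening: 0.0202
grasp_force: 21.9
```

```bash
python3 - <<'E'
from h import *
o=st(); k=np.array(o["tcp_pos"][:2])-PV; print(np.linalg.norm(k), np.arctan2(k[1],k[0])-np.arctan2(U[1],U[0]))
E
```

```text
t 3.55 tcp [0.5932 0.0046 0.0829] yaw 2.5878 tilt [ 0.002  0.001 -1.   ] q [ 7.000e-03  4.670e-01 -5.700e-02  1.044e+00  1.000e-03  5.610e-01] F [-1.7  1.6  8.3] M [0.5  0.44 0.02] op 0.0202 21.90630555152893
0.07617542368671806 1.2127154064220131
```

Angle is 1.21, so I'll push on to the stop.

>>> arm_command:
  series:
    - [[0.0002,0.004,0],[0,0,-0.05],0.2]
    - [[0.0002,0.004,0],[0,0,-0.05],0.2]
    - [[0,0,0],[0,0,0],0.2]

```text
time: 3.85
tcp_pos: [0.5966, 0.0109, 0.083]
orientation: [[-0.898, 0.441, 0.002], [0.441, 0.898, -0.0], [-0.002, 0.001, -1.0]]
wrist_force: [-0.7, 0.7, 5.9]
opening: 0.02
grasp_force: 21.8
```

>>> arm_command:
  series:
    - [[0,0.003,0],[0,0,0],0.2]
    - [[0,0,0],[0,0,0],0.2]

```text
time: 4.05
tcp_pos: [0.5969, 0.0114, 0.0828]
orientation: [[-0.896, 0.444, 0.0], [0.444, 0.896, -0.004], [-0.002, -0.004, -1.0]]
wrist_force: [-8.6, -16.7, 12.1]
opening: 0.02
grasp_force: 22.5
```

```bash
python3 - <<'E'
from h import *
o=st(); k=np.array(o["tcp_pos"][:2])-PV; print(np.linalg.norm(k), np.arctan2(k[1],k[0])-np.arctan2(U[1],U[0])); print(np.array(o["orientation"]).T@o["wrist_force"])
E
```

```text
t 4.05 tcp [0.5969 0.0114 0.0828] yaw 2.6817 tilt [ 0.    -0.004 -1.   ] q [ 0.021  0.476 -0.043  1.051 -0.004  0.481] F [ -8.6 -16.7  12.1] M [-3.18  1.79  0.02] op 0.02 22.535045742988586
0.07634062164186552 1.3142338158996405
[  0.25482573 -18.84231955 -11.99714258]
```

Lever is hard on its open stop (about 19 N at 1.3 rad). I'll release it, rise and go over the jaws.

>>> arm_command:
  series:
    - [[0,-0.003,0],[0,0,0],0.5]
    - [[0,0,0],[0,0,0],0.5]
    - [[0,0,0],[0,0,0],0.5]
    - [[0,0,-0.03],[0,0,0],0.5]
    - [[0,0,-0.04],[0,0,0],0.5]

```text
time: 4.55
tcp_pos: [0.5945, 0.0109, 0.1507]
orientation: [[-0.897, 0.443, -0.003], [0.443, 0.897, 0.0], [0.003, -0.001, -1.0]]
wrist_force: [1.6, 0.4, 0.5]
opening: 0.0427
grasp_force: 0.0
```

>>> arm_command:
  series:
    - [[0,0,-0.04],[0,0,0],1.0]
    - [[0,0,0],[0,0,0],1.0]
    - [[0,0,0],[0,0,0],1.0]

```text
time: 4.85
tcp_pos: [0.5964, 0.011, 0.1922]
orientation: [[-0.897, 0.443, 0.002], [0.443, 0.897, 0.0], [-0.002, 0.001, -1.0]]
wrist_force: [0.2, -0.1, -0.8]
opening: 0.0834
grasp_force: 0.0
```

```bash
python3 - <<'E'
from h import *
st()
s=eyes.snapshot("top")
print("redT",blobs(mask(s,(0,120,90),(8,255,255),(175,150,310,260))))
print(proj(s,(.597,.0112,.1005)))
plan([((.543,.130,.2),2.96,4),((.543,.130,.084),2.96,4)],1.0)
E
```

```text
t 4.85 tcp [0.5964 0.011  0.1922] yaw 2.6832 tilt [ 0.002  0.    -1.   ] q [0.018 0.422 0.156 1.303 0.    0.477] F [ 0.2 -0.1 -0.8] M [0.01 0.01 0.01] op 0.0834 0.0
redT [(205, [185.7, 206.1], [181, 190, 11, 32]), (42, [227.4, 203.7], [223, 198, 10, 11])]
[272.01862847 183.32130277]
[[0.025, 0.0209, -0.0022], [0, 0, np.float64(-0.0692)], 1.0]
[[0.0235, 0.0225, -0.0022], [0, 0, np.float64(-0.0692)], 1.0]
[[0.0219, 0.0241, -0.0022], [0, 0, np.float64(-0.0692)], 1.0]
[[0.0202, 0.0256, -0.0022], [0, 0, np.float64(-0.0692)], 1.0]
[[0.0, 0.0, 0.029], [0, 0, np.float64(0.0)], 1.0]
[[0.0, 0.0, 0.029], [0, 0, np.float64(0.0)], 1.0]
[[0.0, 0.0, 0.029], [0, 0, np.float64(0.0)], 1.0]
[[0.0, 0.0, 0.029], [0, 0, np.float64(0.0)], 1.0]
```

>>> arm_command:
  series:
    - [[0.025,0.0209,-0.002],[0,0,-0.069],1.0]
    - [[0.0235,0.0225,-0.002],[0,0,-0.069],1.0]
    - [[0.0219,0.0241,-0.002],[0,0,-0.069],1.0]
    - [[0.0202,0.0256,-0.002],[0,0,-0.069],1.0]
    - [[0,0,0],[0,0,0],1.0]

```text
time: 5.4
tcp_pos: [0.5411, 0.1327, 0.1984]
orientation: [[-0.984, 0.176, -0.002], [0.176, 0.984, 0.0], [0.002, 0.0, -1.0]]
wrist_force: [0.5, -0.7, 0.1]
opening: 0.0854
grasp_force: 0.0
```

```bash
python3 - <<'E'
from h import *
st()
s=eyes.snapshot("scene")
cv2.imwrite("pics/s2.png",cv2.resize(s["pixels"][130:260,225:365],None,fx=4.6,fy=4.6,interpolation=cv2.INTER_CUBIC)[:,:,::-1])
print("redS",blobs(mask(s,(0,120,90),(8,255,255),(230,170,370,260))))
E
```

```text
t 5.4 tcp [0.5411 0.1327 0.1984] yaw 2.9646 tilt [-0.002  0.    -1.   ] q [2.400e-01 3.400e-01 5.300e-02 1.285e+00 1.000e-03 4.170e-01] F [ 0.5 -0.7  0.1] M [0.01 0.02 0.02] op 0.0854 0.0
redS [(51, [308.8, 194.9], [305, 190, 9, 10]), (153, [348.0, 208.9], [342, 196, 13, 27]), (100, [271.5, 234.8], [267, 229, 10, 14])]
```

View pics/s2.png

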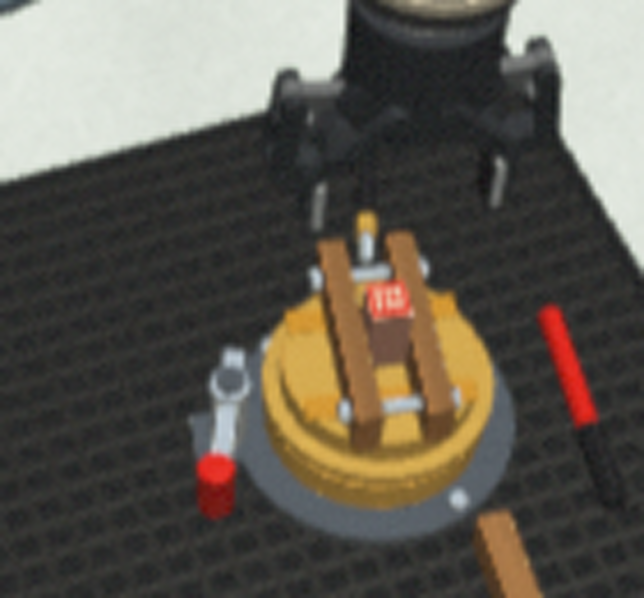

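>>> arm_command:
  series:
    - [[0,0,0.025],[0,0,0],1.0]
    - [[0,0,0.025],[0,0,0],1.0]
    - [[0,0,0],[0,0,0],1.0]
    - [[0,0,0],[0,0,0],1.0]

```text
time: 5.85
tcp_pos: [0.5427, 0.1292, 0.1492]
orientation: [[-0.983, 0.183, -0.001], [0.183, 0.983, -0.0], [0.001, -0.001, -1.0]]
wrist_force: [-0.6, -0.1, 0.8]
opening: 0.0852
grasp_force: 0.0
```

Settled within 1 mm of the axis. I'll descend to grasp height.

>>> arm_command:
  series:
    - [[0,0,0.022],[0,0,0],1.0]
    - [[0,0,0.022],[0,0,0],1.0]
    - [[0,0,0.02],[0,0,0],1.0]
    - [[0,0,0],[0,0,0],1.0]
    - [[0,0,0],[0,0,0],1.0]

```text
time: 6.35
tcp_pos: [0.5436, 0.1298, 0.0866]
orientation: [[-0.983, 0.182, 0.001], [0.182, 0.983, 0.0], [-0.001, 0.0, -1.0]]
wrist_force: [0.2, 0.1, -0.4]
opening: 0.0853
grasp_force: 0.0
```

>>> arm_command:
  series:
    - [[0,0,0],[0,0,0],0.55]
    - [[0,0,0],[0,0,0],0.55]
    - [[0,0,0],[0,0,0],0.55]
    - [[0,0,0],[0,0,0],0.55]
  force: 60

```text
time: 6.75
tcp_pos: [0.5441, 0.1304, 0.0869]
orientation: [[-0.983, 0.181, 0.003], [0.181, 0.983, 0.001], [-0.002, 0.002, -1.0]]
wrist_force: [-0.5, 1.7, 9.4]
opening: 0.0547
grasp_force: 61.7
```

```bash
python3 -c "
from h import *
st()"
```

```text
t 6.75 tcp [0.5441 0.1304 0.0869] yaw 2.9592 tilt [ 0.003  0.001 -1.   ] q [ 0.235  0.398 -0.152  1.017  0.     0.417] F [-0.5  1.7  9.4] M [ 0.29  0.22 -0.  ] op 0.0547 61.696704626083374
```

>>> arm_command:
  series:
    - [[0,0,-0.005],[0,0,0],0.5]
    - [[0,0,-0.005],[0,0,0],0.5]
    - [[0,0,-0.004],[0,0,0],0.5]
    - [[0,0,0],[0,0,0],0.5]
    - [[0,0,0],[0,0,0],0.5]

```text
time: 7.25
tcp_pos: [0.5434, 0.1304, 0.0995]
orientation: [[-0.983, 0.181, 0.001], [0.181, 0.983, 0.001], [-0.0, 0.001, -1.0]]
wrist_force: [5.9, 3.4, -12.5]
opening: 0.0548
grasp_force: 66.1
```

```bash
python3 -c "
from h import *
st()
s=eyes.snapshot('scene')
print('redS',blobs(mask(s,(0,120,90),(8,255,255),(230,170,370,260))))"
```

```text
t 7.25 tcp [0.5434 0.1304 0.0995] yaw 2.9592 tilt [ 0.001  0.001 -1.   ] q [ 2.350e-01  3.900e-01 -1.320e-01  1.048e+00  1.000e-03  4.170e-01] F [  5.9   3.4 -12.5] M [ 0.95 -1.35 -0.13] op 0.0548 66.07232451438904
redS [(66, [309.2, 192.0], [305, 188, 10, 9]), (154, [348.0, 208.9], [342, 196, 13, 27]), (102, [271.5, 235.0], [267, 229, 10, 14])]
```

>>> arm_command:
  series:
    - [[0,0,0],[0,0,-0.05],0.5]
    - [[0,0,0],[0,0,-0.05],0.5]
    - [[0,0,0],[0,0,0],0.5]

```text
time: 7.6
tcp_pos: [0.5435, 0.1303, 0.0994]
orientation: [[-0.997, 0.08, 0.001], [0.08, 0.997, 0.001], [-0.001, 0.001, -1.0]]
wrist_force: [5.3, 5.2, -13.1]
opening: 0.0547
grasp_force: 66.0
```

```bash
python3 -c "
from h import *
st()"
```

```text
t 7.6 tcp [0.5435 0.1303 0.0994] yaw 3.0612 tilt [ 0.001  0.001 -1.   ] q [ 2.350e-01  3.900e-01 -1.320e-01  1.048e+00  1.000e-03  3.150e-01] F [  5.3   5.2 -13.1] M [ 0.84 -1.37  0.05] op 0.0547 65.99087476730347
```

>>> arm_command:
  series:
    - [[0,0,0],[0,0,-0.125],0.5]
    - [[0,0,0],[0,0,-0.125],0.5]
    - [[0,0,0],[0,0,-0.125],0.5]

```text
time: 7.9
tcp_pos: [0.5436, 0.1302, 0.0994]
orientation: [[-0.956, -0.293, 0.001], [-0.293, 0.956, 0.0], [-0.001, 0.0, -1.0]]
wrist_force: [7.2, 2.4, -12.4]
opening: 0.0547
grasp_force: 66.1
```

>>> arm_command:
  series:
    - [[0,0,0],[0,0,-0.125],0.5]
    - [[0,0,0],[0,0,-0.125],0.5]
    - [[0,0,0],[0,0,-0.125],0.5]
    - [[0,0,0],[0,0,0],0.5]

```text
time: 8.3
tcp_pos: [0.544, 0.1301, 0.0996]
orientation: [[-0.782, -0.623, 0.002], [-0.623, 0.782, 0.0], [-0.002, -0.001, -1.0]]
wrist_force: [8.5, 3.3, -13.1]
opening: 0.0545
grasp_force: 66.1
```

>>> arm_command:
  series:
    - [[0,0,0.003],[0,0,0],0.5]
    - [[0,0,0],[0,0,0],0.5]
    - [[0,0,0],[0,0,0],0.5]

```text
time: 8.6
tcp_pos: [0.544, 0.1301, 0.0966]
orientation: [[-0.785, -0.619, 0.002], [-0.619, 0.785, 0.0], [-0.002, -0.001, -1.0]]
wrist_force: [8.4, 3.6, -12.2]
opening: 0.0548
grasp_force: 66.1
```

```bash
python3 -c "
from h import *
st()
s=eyes.snapshot('top'); print('redT',blobs(mask(s,(0,120,90),(8,255,255),(175,150,310,260))))"
```

```text
t 8.6 tcp [0.544  0.1301 0.0966] yaw -2.474 tilt [ 0.002  0.    -1.   ] q [ 0.235  0.392 -0.136  1.041 -0.    -0.433] F [  8.4   3.6 -12.2] M [ 0.4  -2.15  0.06] op 0.0548 66.14282727241516
redT [(67, [272.7, 184.6], [268, 180, 10, 10])]
```

>>> arm_command:
  series:
    - [[0,0,0.002],[0,0,0],0.5]
    - [[0,0,0.002],[0,0,0],0.5]
    - [[0,0,0],[0,0,0],0.5]
    - [[0,0,0],[0,0,0],0.5]

```text
time: 9.05
tcp_pos: [0.5444, 0.1295, 0.0951]
orientation: [[-0.786, -0.618, 0.004], [-0.618, 0.786, 0.0], [-0.003, -0.002, -1.0]]
wrist_force: [-4.9, -7.5, 28.7]
opening: 0.0547
grasp_force: 71.4
```

>>> arm_command:
  series:
    - [[0,0,-0.0012],[0,0,0],0.5]
    - [[0,0,0],[0,0,-0.035],0.5]
    - [[0,0,0],[0,0,-0.035],0.5]
    - [[0,0,0],[0,0,0],0.5]

```text
time: 9.45
tcp_pos: [0.5444, 0.1296, 0.0952]
orientation: [[-0.74, -0.673, 0.003], [-0.673, 0.74, -0.0], [-0.002, -0.002, -1.0]]
wrist_force: [1.7, -4.4, 11.1]
opening: 0.0548
grasp_force: 69.0
```

```bash
python3 -c "
from h import *
st()"
```

```text
t 9.45 tcp [0.5444 0.1296 0.0952] yaw -2.4036 tilt [ 0.003 -0.    -1.   ] q [ 2.340e-01  3.920e-01 -1.400e-01  1.036e+00 -1.000e-03 -5.040e-01] F [ 1.7 -4.4 11.1] M [-0.56 -0.52 -0.15] op 0.0548 69.0101408958435
```

>>> arm_command:
  series:
    - [[0,0,0],[0,0,-0.022],0.5]
    - [[0,0,0],[0,0,-0.022],0.5]
    - [[0,0,0],[0,0,0],0.5]

```text
time: 9.75
tcp_pos: [0.5445, 0.1296, 0.0952]
orientation: [[-0.71, -0.704, 0.003], [-0.704, 0.71, -0.0], [-0.002, -0.003, -1.0]]
wrist_force: [2.2, -3.2, 9.5]
opening: 0.0551
grasp_force: 68.8
```

>>> arm_command:
  series:
    - [[0,0,0],[0,0,-0.022],0.5]
    - [[0,0,0],[0,0,-0.022],0.5]
    - [[0,0,0],[0,0,0],0.5]

```text
time: 10.05
tcp_pos: [0.5445, 0.1296, 0.0951]
orientation: [[-0.678, -0.735, 0.003], [-0.735, 0.678, -0.0], [-0.002, -0.003, -1.0]]
wrist_force: [2.9, -3.0, 8.6]
opening: 0.0548
grasp_force: 68.6
```

>>> arm_command:
  series:
    - [[0,0,0],[0,0,-0.022],0.5]
    - [[0,0,0],[0,0,-0.022],0.5]
    - [[0,0,0],[0,0,0],0.5]

```text
time: 10.35
tcp_pos: [0.5445, 0.1297, 0.095]
orientation: [[-0.645, -0.764, 0.003], [-0.764, 0.645, -0.0], [-0.002, -0.003, -1.0]]
wrist_force: [4.5, -2.5, 5.3]
opening: 0.0543
grasp_force: 68.3
```

>>> arm_command:
  series:
    - [[0,0,0.0004],[0,0,-0.022],0.5]
    - [[0,0,0],[0,0,-0.022],0.5]
    - [[0,0,0],[0,0,0],0.5]

```text
time: 10.65
tcp_pos: [0.5445, 0.1299, 0.094]
orientation: [[-0.611, -0.792, 0.003], [-0.792, 0.611, -0.0], [-0.002, -0.002, -1.0]]
wrist_force: [7.3, -0.5, -5.3]
opening: 0.0548
grasp_force: 67.6
```

>>> arm_command:
  series:
    - [[0,0,0.001],[0,0,0],0.5]
    - [[0,0,0],[0,0,0],0.5]

```text
time: 10.85
tcp_pos: [0.5444, 0.1298, 0.0934]
orientation: [[-0.611, -0.792, 0.003], [-0.792, 0.611, -0.0], [-0.002, -0.003, -1.0]]
wrist_force: [5.2, -2.4, 2.8]
opening: 0.0548
grasp_force: 68.7
```

```bash
python3 -c "
from h import *
st()"
```

```text
t 10.85 tcp [0.5444 0.1298 0.0934] yaw -2.2282 tilt [ 0.003 -0.    -1.   ] q [ 2.350e-01  3.940e-01 -1.420e-01  1.032e+00 -1.000e-03 -6.790e-01] F [ 5.2 -2.4  2.8] M [-0.53 -1.56  0.28] op 0.0548 68.66340279579163
```

>>> arm_command:
  series:
    - [[0,0,0],[0,0,-0.02],0.5]
    - [[0,0,0],[0,0,0],0.5]

```text
time: 11.05
tcp_pos: [0.5444, 0.1299, 0.093]
orientation: [[-0.595, -0.804, 0.003], [-0.804, 0.595, 0.0], [-0.002, -0.002, -1.0]]
wrist_force: [9.7, 0.9, -11.2]
opening: 0.0548
grasp_force: 67.0
```

```bash
python3 -c "
from h import *
st()"
```

```text
t 11.05 tcp [0.5444 0.1299 0.093 ] yaw -2.2077 tilt [ 0.003  0.    -1.   ] q [ 2.350e-01  3.940e-01 -1.420e-01  1.031e+00 -1.000e-03 -6.990e-01] F [  9.7   0.9 -11.2] M [-0.41 -2.8   0.34] op 0.0548 67.00765371322632
```

>>> arm_command:
  series:
    - [[0,0,0.0015],[0,0,0],0.5]
    - [[0,0,0.0015],[0,0,0],0.5]
    - [[0,0,0],[0,0,0],0.5]

```text
time: 11.35
tcp_pos: [0.5442, 0.1299, 0.0894]
orientation: [[-0.595, -0.804, 0.002], [-0.804, 0.595, -0.0], [-0.001, -0.002, -1.0]]
wrist_force: [10.3, 1.4, -13.4]
opening: 0.0547
grasp_force: 66.7
```

>>> arm_command:
  series:
    - [[0,0,0.0015],[0,0,0],0.5]
    - [[0,0,0.0015],[0,0,0],0.5]
    - [[0,0,0],[0,0,0],0.5]

```text
time: 11.65
tcp_pos: [0.5442, 0.13, 0.0869]
orientation: [[-0.595, -0.804, 0.003], [-0.804, 0.595, -0.0], [-0.002, -0.002, -1.0]]
wrist_force: [8.3, 1.1, -3.9]
opening: 0.0547
grasp_force: 67.8
```

>>> arm_command:
  series:
    - [[0,0,0.001],[0,0,0],0.5]
    - [[0,0,0],[0,0,0],0.5]

```text
time: 11.85
tcp_pos: [0.5444, 0.13, 0.0867]
orientation: [[-0.594, -0.804, 0.003], [-0.804, 0.594, 0.0], [-0.002, -0.003, -1.0]]
wrist_force: [2.6, -0.7, 10.6]
opening: 0.0551
grasp_force: 69.6
```

```bash
python3 -c "
from h import *
st()"
```

```text
t 11.85 tcp [0.5444 0.13   0.0867] yaw -2.2074 tilt [ 0.003  0.    -1.   ] q [ 2.350e-01  3.990e-01 -1.530e-01  1.016e+00 -1.000e-03 -6.990e-01] F [ 2.6 -0.7 10.6] M [-0.58 -1.22  0.98] op 0.0551 69.57256436347961
```

z is back at the starting grasp height and the base carries the load, so the head is home at about 1.12 rad. Releasing and rising.

>>> arm_command:
  series:
    - [[0,0,0],[0,0,0],1.0]
    - [[0,0,0],[0,0,0],1.0]
    - [[0,0,0],[0,0,0],1.0]
    - [[0,0,0],[0,0,0],1.0]

```text
time: 12.25
tcp_pos: [0.5427, 0.1298, 0.085]
orientation: [[-0.595, -0.804, -0.001], [-0.804, 0.595, -0.0], [0.0, 0.0, -1.0]]
wrist_force: [-0.4, 0.7, 0.0]
opening: 0.0859
grasp_force: 0.0
```

>>> arm_command:
  series:
    - [[0,0,-0.03],[0,0,0],1.0]
    - [[0,0,-0.04],[0,0,0],1.0]
    - [[0,0,-0.045],[0,0,0],1.0]
    - [[0,0,0],[0,0,0],1.0]

```text
time: 12.65
tcp_pos: [0.5452, 0.1304, 0.2058]
orientation: [[-0.595, -0.804, 0.008], [-0.804, 0.595, 0.002], [-0.006, -0.005, -1.0]]
wrist_force: [0.8, -0.3, -1.0]
opening: 0.0856
grasp_force: 0.0
```

```bash
python3 - <<'E'
from h import *
st()
s=eyes.snapshot("scene"); np.savez("scene3.npz",**s)
cv2.imwrite("pics/s3.png",cv2.resize(s["pixels"][130:260,225:365],None,fx=4.6,fy=4.6,interpolation=cv2.INTER_CUBIC)[:,:,::-1])
print("redS",blobs(mask(s,(0,120,90),(8,255,255),(230,170,370,260))))
plan([((.5966,.011,.19),2.684,4),((.5966,.011,.08),2.684,4)],.5)
E
```

```text
t 12.65 tcp [0.5452 0.1304 0.2058] yaw -2.2083 tilt [ 0.008  0.002 -1.   ] q [ 0.235  0.337  0.066  1.292  0.    -0.699] F [ 0.8 -0.3 -1. ] M [ 0.02 -0.04  0.01] op 0.0856 0.0
redS [(57, [308.8, 195.0], [304, 190, 10, 10]), (153, [348.0, 209.0], [342, 196, 13, 27]), (101, [271.5, 235.0], [267, 229, 9, 14])]
[[0.0162, -0.0282, 0.0032], [0, 0, np.float64(-1.2231)], 0.5]
[[0.0321, 0.0056, 0.0032], [0, 0, np.float64(-1.2231)], 0.5]
[[0.0057, 0.032, 0.0032], [0, 0, np.float64(-1.2231)], 0.5]
[[-0.0282, 0.0162, 0.0032], [0, 0, np.float64(-1.2231)], 0.5]
[[0.0, 0.0, 0.0275], [0, 0, np.float64(-0.0)], 0.5]
[[0.0, 0.0, 0.0275], [0, 0, np.float64(-0.0)], 0.5]
[[0.0, 0.0, 0.0275], [0, 0, np.float64(-0.0)], 0.5]
[[0.0, 0.0, 0.0275], [0, 0, np.float64(-0.0)], 0.5]
```

View pics/s3.png

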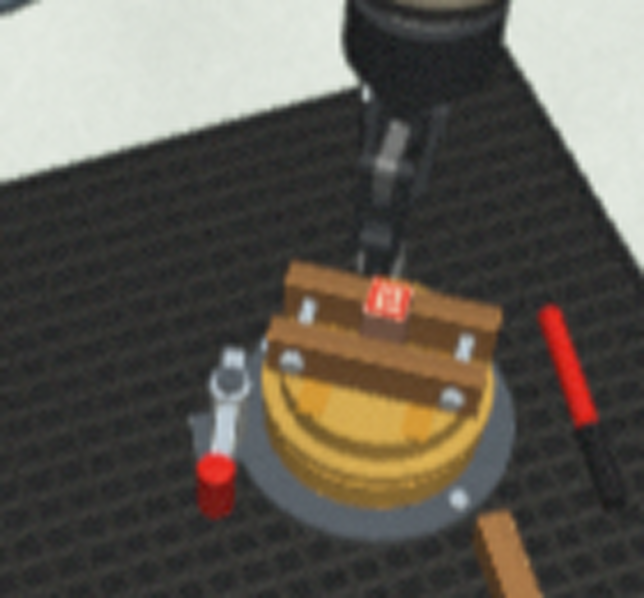

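The head is turned and the stone top is back at its original pixel (308.8,195.0), so the head is fully down. The knob is still at its open position (271.5,235). I'll return to the knob.

```bash
python3 - <<'E'
from h import *
plan([((.5966,.011,.19),2.684,10)],.5,start=((.5445,.1301,.2),-2.208+2*np.pi))
E
```

```text
[[0.0065, -0.0113, 0.001], [0, 0, 0.1391], 0.5]
[[0.0048, -0.0121, 0.001], [0, 0, 0.1391], 0.5]
[[0.0031, -0.0126, 0.001], [0, 0, 0.1391], 0.5]
[[0.0013, -0.0129, 0.001], [0, 0, 0.1391], 0.5]
[[-0.0005, -0.013, 0.001], [0, 0, 0.1391], 0.5]
[[-0.0023, -0.0128, 0.001], [0, 0, 0.1391], 0.5]
[[-0.004, -0.0124, 0.001], [0, 0, 0.1391], 0.5]
[[-0.0057, -0.0117, 0.001], [0, 0, 0.1391], 0.5]
[[-0.0073, -0.0108, 0.001], [0, 0, 0.1391], 0.5]
[[-0.0087, -0.0097, 0.001], [0, 0, 0.1391], 0.5]
```

>>> arm_command:
  series:
    - [[0.0065,-0.0113,0.001],[0,0,0.139],0.6]
    - [[0.0048,-0.0121,0.001],[0,0,0.139],0.6]
    - [[0.0031,-0.0126,0.001],[0,0,0.139],0.6]
    - [[0.0013,-0.0129,0.001],[0,0,0.139],0.6]
    - [[-0.0005,-0.013,0.001],[0,0,0.139],0.6]

```text
time: 13.2
tcp_pos: [0.5688, 0.0698, 0.1938]
orientation: [[-0.973, -0.231, -0.002], [-0.231, 0.973, -0.0], [0.002, 0.0, -1.0]]
wrist_force: [-0.7, 0.5, 0.5]
opening: 0.0509
grasp_force: 0.0
```

>>> arm_command:
  series:
    - [[-0.0023,-0.0128,0.001],[0,0,0.139],0.5]
    - [[-0.004,-0.0124,0.001],[0,0,0.139],0.5]
    - [[-0.0057,-0.0117,0.001],[0,0,0.139],0.5]
    - [[-0.0073,-0.0108,0.001],[0,0,0.139],0.5]
    - [[-0.0087,-0.0097,0.001],[0,0,0.139],0.5]

```text
time: 13.7
tcp_pos: [0.595, 0.0102, 0.1888]
orientation: [[-0.895, 0.446, -0.002], [0.446, 0.895, -0.0], [0.002, -0.001, -1.0]]
wrist_force: [0.5, 0.3, 0.1]
opening: 0.0425
grasp_force: 0.0
```

>>> arm_command:
  series:
    - [[0,0,0.03],[0,0,0],0.5]
    - [[0,0,0],[0,0,0],0.5]
    - [[0,0,0],[0,0,0],0.5]

```text
time: 14.0
tcp_pos: [0.5945, 0.0109, 0.1595]
orientation: [[-0.898, 0.44, -0.002], [0.44, 0.898, 0.0], [0.002, -0.001, -1.0]]
wrist_force: [-0.3, 0.0, -0.2]
opening: 0.0428
grasp_force: 0.0
```

```bash
python3 - <<'E'
from h import *
st()
plan([((.5966,.011,.08),2.684,3)],.5)
E
```

```text
t 14.0 tcp [0.5945 0.0109 0.1595] yaw 2.6857 tilt [-0.002  0.    -1.   ] q [0.018 0.432 0.088 1.229 0.    0.474] F [-0.3  0.  -0.2] M [-0.02  0.01  0.  ] op 0.0428 0.0
[[-0.0006, 0.0003, 0.0265], [0, 0, np.float64(0.0006)], 0.5]
[[-0.0006, 0.0003, 0.0265], [0, 0, np.float64(0.0006)], 0.5]
[[-0.0006, 0.0003, 0.0265], [0, 0, np.float64(0.0006)], 0.5]
```

>>> arm_command:
  series:
    - [[-0.0006,0.0003,0.027],[0,0,0],0.5]
    - [[-0.0006,0,0.027],[0,0,0],0.5]
    - [[-0.0006,0,0.0255],[0,0,0],0.5]
    - [[0,0,0],[0,0,0],0.5]

```text
time: 14.4
tcp_pos: [0.5955, 0.0105, 0.0787]
orientation: [[-0.898, 0.44, -0.004], [0.44, 0.898, -0.0], [0.004, -0.002, -1.0]]
wrist_force: [-0.8, -0.6, 0.4]
opening: 0.0427
grasp_force: 0.0
```

>>> arm_command:
  series:
    - [[0,0,0],[0,0,0],0.2]
    - [[0,0,0],[0,0,0],0.2]
    - [[0,0,0],[0,0,0],0.2]
    - [[0,0,0],[0,0,0],0.2]
  force: 20

```text
time: 14.8
tcp_pos: [0.598, 0.0102, 0.0824]
orientation: [[-0.898, 0.441, 0.002], [0.441, 0.898, -0.0], [-0.002, 0.001, -1.0]]
wrist_force: [-3.1, -1.1, 9.0]
opening: 0.0198
grasp_force: 22.3
```

>>> arm_command:
  series:
    - [[0.0004,-0.0081,0],[0,0,0.108],0.2]
    - [[0.0004,-0.0081,0],[0,0,0.108],0.2]

```text
time: 15.0
tcp_pos: [0.5894, -0.0034, 0.0824]
orientation: [[-0.78, 0.626, 0.003], [0.626, 0.78, 0.0], [-0.002, 0.002, -1.0]]
wrist_force: [-2.6, -0.3, 8.9]
opening: 0.0201
grasp_force: 22.3
```

```bash
cat >> h.py <<'E'
def lev():
    o=st(); k=np.array(o["tcp_pos"][:2])-PV; print("r",np.linalg.norm(k),"lever",np.arctan2(k[1],k[0])-np.arctan2(U[1],U[0]),"Ftool",np.round(np.array(o["orientation"]).T@o["wrist_force"],1))
E
python3 -c "
from h import *
lev()"
```

```text
t 15.0 tcp [ 0.5894 -0.0034  0.0824] yaw 2.4655 tilt [ 0.003  0.    -1.   ] q [-0.006  0.46  -0.07   1.038  0.     0.67 ] F [-2.6 -0.3  8.9] M [0.25 0.77 0.23] op 0.0201 22.292457818984985
r 0.07752595748817316 lever 1.0987133492879018 Ftool [ 1.8 -1.8 -8.9]
```

>>> arm_command:
  series:
    - [[0.0005,-0.0081,0],[0,0,0.108],0.2]
    - [[0.0005,-0.0081,0],[0,0,0.108],0.2]
    - [[0.0005,-0.0081,0],[0,0,0.108],0.2]

```text
time: 15.3
tcp_pos: [0.5713, -0.0201, 0.0824]
orientation: [[-0.54, 0.842, 0.003], [0.842, 0.54, -0.001], [-0.002, 0.002, -1.0]]
wrist_force: [-1.8, -1.9, 8.7]
opening: 0.0198
grasp_force: 22.3
```

>>> arm_command:
  series:
    - [[0.0005,-0.0081,0],[0,0,0.108],0.2]
    - [[0.0005,-0.0081,0],[0,0,0.108],0.2]
    - [[0.0005,-0.0081,0],[0,0,0.108],0.2]
    - [[0,0,0],[0,0,0],0.2]

```text
time: 15.7
tcp_pos: [0.5487, -0.0301, 0.0825]
orientation: [[-0.243, 0.97, 0.003], [0.97, 0.243, -0.001], [-0.002, 0.002, -1.0]]
wrist_force: [-0.3, -5.8, 6.3]
opening: 0.0202
grasp_force: 22.1
```

```bash
python3 -c "
from h import *
lev()"
```

```text
t 15.7 tcp [ 0.5487 -0.0301  0.0825] yaw 1.8163 tilt [ 0.003 -0.001 -1.   ] q [-5.400e-02  3.830e-01 -1.880e-01  9.970e-01 -1.000e-03  1.271e+00] F [-0.3 -5.8  6.3] M [-1.18  0.16  0.07] op 0.0202 22.120444178581238
r 0.07646038492944493 lever 0.4546590458346902 Ftool [-5.6 -1.7 -6.3]
```

>>> arm_command:
  series:
    - [[0.0005,-0.0081,0],[0,0,0.108],0.2]
    - [[0.0004,-0.0081,0],[0,0,0.108],0.2]
    - [[0.0004,-0.0081,0],[0,0,0.108],0.2]
    - [[0,0,0],[0,0,0],0.2]

```text
time: 16.1
tcp_pos: [0.5246, -0.0326, 0.0825]
orientation: [[0.079, 0.997, 0.003], [0.997, -0.079, -0.003], [-0.002, 0.003, -1.0]]
wrist_force: [-1.0, -10.6, 7.0]
opening: 0.0198
grasp_force: 22.2
```

>>> arm_command:
  series:
    - [[0.0004,-0.0081,0],[0,0,0.108],0.2]
    - [[0,-0.0015,0],[0,0,0.02],0.2]
    - [[0,0,0],[0,0,0],0.2]

```text
time: 16.4
tcp_pos: [0.5153, -0.0317, 0.0824]
orientation: [[0.202, 0.979, 0.003], [0.979, -0.202, -0.003], [-0.003, 0.003, -1.0]]
wrist_force: [-4.3, -12.8, 11.5]
opening: 0.02
grasp_force: 22.4
```

```bash
python3 -c "
from h import *
lev()"
```

```text
t 16.4 tcp [ 0.5153 -0.0317  0.0824] yaw 1.367 tilt [ 0.003 -0.003 -1.   ] q [-0.059  0.32  -0.279  0.968 -0.003  1.715] F [ -4.3 -12.8  11.5] M [-2.65  0.67  0.03] op 0.02 22.43625372648239
r 0.07604555574506616 lever 0.012517630500768151 Ftool [-13.5  -1.6 -11.5]
```

>>> arm_command:
  series:
    - [[0.001,-0.002,0],[0,0,0],0.2]
    - [[0,-0.001,0],[0,0,0],0.2]
    - [[0,0,0],[0,0,0],0.2]

```text
time: 16.7
tcp_pos: [0.513, -0.0305, 0.0824]
orientation: [[0.202, 0.979, 0.003], [0.979, -0.202, -0.004], [-0.003, 0.004, -1.0]]
wrist_force: [-0.6, -17.4, 8.6]
opening: 0.0199
grasp_force: 22.3
```

```bash
python3 -c "
from h import *
lev()"
```

```text
t 16.7 tcp [ 0.513  -0.0305  0.0824] yaw 1.3677 tilt [ 0.003 -0.004 -1.   ] q [-0.057  0.315 -0.286  0.966 -0.004  1.717] F [ -0.6 -17.4   8.6] M [-3.35  0.11  0.05] op 0.0199 22.29192852973938
r 0.07528145713830092 lever -0.019364198799018517 Ftool [-17.2   3.   -8.6]
```

>>> arm_command:
  series:
    - [[-0.002,-0.002,0],[0,0,0],0.2]
    - [[0,0,0],[0,0,0],0.2]

```text
time: 16.9
tcp_pos: [0.5126, -0.0306, 0.0826]
orientation: [[0.201, 0.98, 0.007], [0.98, -0.201, -0.001], [0.001, 0.007, -1.0]]
wrist_force: [14.4, -3.5, -3.3]
opening: 0.0197
grasp_force: 21.7
```

```bash
python3 - <<'E'
from h import *
lev()
E
```

```text
t 16.9 tcp [ 0.5126 -0.0306  0.0826] yaw 1.3687 tilt [ 0.007 -0.001 -1.   ] q [-0.059  0.312 -0.291  0.961 -0.     1.714] F [14.4 -3.5 -3.3] M [-0.68 -2.77 -0.11] op 0.0197 21.67836293578148
r 0.07543707817619219 lever -0.024406621574280862 Ftool [-0.6 14.8  3.4]
```

The lever is against its shut stop (15 N, no more travel). I'll back off, release, rise and check.

>>> arm_command:
  series:
    - [[0,0.001,0],[0,0,0],0.2]
    - [[0,0,0],[0,0,0],0.5]
    - [[0,0,0],[0,0,0],0.5]
    - [[0,0,0],[0,0,0],0.5]

```text
time: 17.3
tcp_pos: [0.5104, -0.0301, 0.0809]
orientation: [[0.2, 0.98, 0.0], [0.98, -0.2, 0.0], [0.0, 0.0, -1.0]]
wrist_force: [-1.1, 0.1, 1.3]
opening: 0.0422
grasp_force: 0.0
```

>>> arm_command:
  series:
    - [[0,0,-0.03],[0,0,0],0.5]
    - [[0,0,-0.045],[0,0,0],0.5]
    - [[0,0,-0.045],[0,0,0],0.5]
    - [[-0.045,0,0],[0,0,0],0.5]
    - [[-0.045,0,0],[0,0,0],0.5]

```text
time: 17.8
tcp_pos: [0.4929, -0.1188, 0.2022]
orientation: [[0.198, 0.98, 0.003], [0.98, -0.198, -0.001], [-0.0, 0.003, -1.0]]
wrist_force: [0.8, -0.6, 0.1]
opening: 0.0424
grasp_force: 0.0
```

>>> arm_command:
  series:
    - [[-0.045,0,0],[0,0,0],0.5]
    - [[-0.045,0,0],[0,0,0],0.5]
    - [[-0.045,0,0],[0,0,0],0.5]
    - [[-0.03,0,0],[0,0,0],0.5]
    - [[0,0,0],[0,0,0],0.5]

```text
time: 18.3
tcp_pos: [0.4581, -0.2831, 0.2004]
orientation: [[0.204, 0.979, -0.001], [0.979, -0.204, -0.0], [-0.0, -0.0, -1.0]]
wrist_force: [-0.5, 1.2, 0.1]
opening: 0.0429
grasp_force: 0.0
```

```bash
python3 - <<'E'
from h import *
st()
T=eyes.snapshot("top");S=eyes.snapshot("scene")
print("redT",blobs(mask(T,(0,120,90),(8,255,255),(175,150,310,260))))
print("redS",blobs(mask(S,(0,120,90),(8,255,255),(230,170,370,260))))
a=cv2.resize(S["pixels"][130:260,225:365],None,fx=2.8,fy=2.8)[:,:,::-1]; b=cv2.resize(T["pixels"][120:250,175:315],None,fx=2.8,fy=2.8)[:,:,::-1]
cv2.imwrite("pics/end.png",np.hstack([a,b]))
E
```

```text
t 18.3 tcp [ 0.4581 -0.2831  0.2004] yaw 1.3653 tilt [-0.001 -0.    -1.   ] q [-5.530e-01  3.000e-01  1.000e-03  1.273e+00 -1.000e-03  1.223e+00] F [-0.5  1.2  0.1] M [ 0.02  0.   -0.01] op 0.0429 0.0
redT [(204, [185.8, 206.2], [181, 191, 11, 31]), (48, [228.7, 202.7], [223, 197, 11, 12]), (68, [288.5, 214.3], [285, 210, 8, 10])]
redS [(58, [308.8, 195.0], [304, 190, 10, 10]), (153, [348.0, 208.9], [342, 196, 13, 27]), (103, [246.2, 213.5], [242, 207, 9, 15])]
```

View pics/end.png

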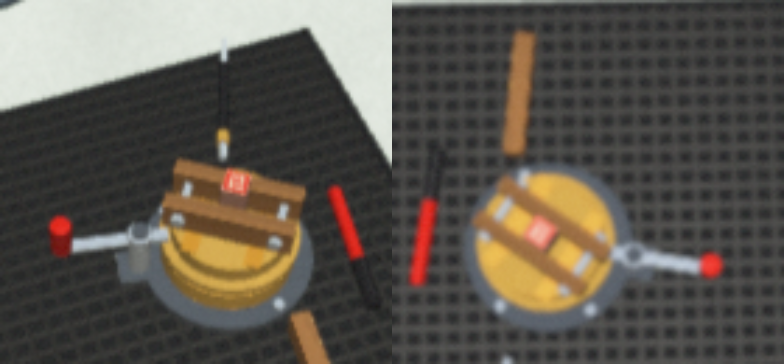

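The final views show the lever shut, with the knob at top (288.5,214.3) and scene (246.2,213.5), where it started. The head is turned and down, with the stone at its original pixel, and the marker and spare jaw have not moved.

```bash
python3 -c "
from plant import order
print(order.sign_off())"
```

```text
the job is handed in; nothing more can be done
None
```

The job is handed in at about 18 s: I swung the clamp lever to its open stop, turned the head about 1.12 rad anticlockwise until it dropped fully home in the next stop, and swung the lever back to its shut stop; nothing else on the bench appeared moved in the last views.

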